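Clamp a wheel centre cap and hold the clamp at its index

ROBOT

A 7-joint arm with a two-finger parallel gripper is mounted at the origin on the work surface; the furniture and walls round the work are solid. World frame = base frame: x ahead of the robot, y to its left, z up, the work surface at z = 0. Lengths are in mm, angles in rad, forces in N, time in s.
With the tool pointing down it reaches from about 425 to 925 mm from the base axis. Payload 6.8 kg.
Tool frame: the origin (TCP) lies at the very end of the fingers, on their centre line; the grasp point (between the pads) lies env.pinch_z behind it (env.pinch_z is the distance from the TCP to the grasp point, in mm); z points along the fingers, y is the line along which they close (so a half turn about z gives the same grasp; the last joint's range is limited). The gripper opens to 85 mm and grips with 20 to 120 N. Pads are 22 mm wide; open, the fingers measure 114 mm over their backs; the gripper's body (76 mm by 85 mm) begins 54 mm behind the grasp point. The pads swing forward as they close: fully open they stand 13 mm farther back than shut.
Start: joints at [-1.261, 0.477, 0.022, 1.555, -0.011, 1.109, -0.083], TCP at [273.88, 616.958, 231.308] pointing down, gripper open.
Joint ranges: [-2.96, 2.96], [-0.34, 2.1], [-1.41, 1.46], [0.24, 2.44], [-1.37, 4.51], [0.17, 1.92], [-2.96, 2.96]. Speed limits (rad/s): [2.39, 2.39, 3.14, 3.14, 3.14, 3.14, 3.14].

INTERFACE

Orientations are given as a unit quaternion [w, x, y, z].
In Python, from rig import env gives the robot as it stands.
- The arm moves only by the tool drive_effector, called as name(argument=value, ...) on one line, values as JSON. Schema: {"type":"object","properties":{"segments":{"type":"array","items":{"type":"array","prefixItems":[{"type":"number"},{"type":"array","items":{"type":"number"},"minItems":3,"maxItems":3},{"type":"array","items":{"type":"number"},"minItems":3,"maxItems":3}],"minItems":3,"maxItems":3},"minItems":1,"maxItems":10},"clamp_n":{"type":"number"},"only":{"type":"string"},"quiet":{"type":"boolean"},"lines":{"type":"string"}},"required":["segments"],"additionalProperties":false}. segments is a list of rows, 1 to 10 of them, each written [opening, [dx, dy, dz], [rx, ry, rz]]: the finger opening in mm, then dx, dy, dz in mm, then a rotation vector rx, ry, rz in rad; each row is the pose to reach, as a shift and turn from the pose commanded when the call began, along the tool's axes at that moment; what a row does not reach only later rows make up. A row lasts 1/10 s, in which the tool goes at most 50 mm and 0.15 rad, less where a joint would pass 70% of its speed; a pose out of reach is approached as far as the arm can. The fingers move at their own pace and stop on an object; clamp_n is the grip in N (left out, the last holds). Time passes only in rows, so rows that do not move let the fingers close. The tool returns the time, the measured TCP pose, the force, the opening and the grip force at its end. only (a regular expression) keeps the lines of the reply that match it, lines (a string "A,B") keeps lines A to B, and quiet returns only ok. Input that does not fit is refused with a message, and nothing moves.
- env.get_obs(): the state, without advancing time (a new reading comes with each control period).
- env.grab_frame(name): name is "scene" or "top" or "wrist"; returns the picture (420x560x3 uint8, red, green, blue); there is no depth.
- env.calibration(name): a dict with "fx", "fy", "cx", "cy" (pixels), "extrinsics" (4x4, takes a point from world to camera coordinates). Camera axes: x right, y down, z forward; pixel columns grow to the right and rows downward; lengths in mm; the calibration is good to about 2 mm. A picture is of the moment at which its call begins: read the wrist's pose just before it. calibration takes no time and is no camera call; for the wrist camera it gives the pose at the moment of the call.
- env.hand_in(): hands the job in; it is judged then, once.
The state is a dict: "t": time; "q": joint angles; "qvel": joint speeds; "joint_torque": joint torques, N m; "tool_pos": TCP position; "orientation": TCP orientation; "wrist_force": force on the tool from outside, world axes, zero at the start; "torque": the same for the moment, N m; "finger_gap": finger opening in mm; "gripper_force": force on a finger pad.
Only numpy, scipy, OpenCV 4.12 (cv2) and the standard library are available. Lean on these libraries where they do the work, as an engineer would, in place of code of your own. Each camera call takes 0.05 s, during which the arm holds its last target. There are 200 camera calls.

TASK

Set the wheel centre cap that lies beside the pull clamp badge side up on the round rest between the clamp's two V jaws and let go of it. Then draw the T-handle out until the pointer on the bar stands level with the line on the small brass index, so that the sprung jaw grips the cap, and finish while still holding the handle there: the bar springs back if it is let go, and I want to scuff the cap's face while you hold. Do not shift the index, and leave the folded pad and the tin near it where they lie.

Things in the scene. Friction and masses are not known exactly. Their poses are not given: they have to be found in the camera images.
- cap: Loose grey plastic wheel centre cap, a flat disc 60 mm across and 18 mm high, 28 to 53 g, lying badge side up on open bench to the right of the clamp (the others on this bench are far off in its back right corner). Origin at the centre of its underside, z up through the badge side. Take it by the rim, across its 60 mm.
- clamp: Pull clamp screwed to the bench, base plate 210 x 100 mm. Origin on the bench under the rest's centre; x along the draw bar, away from the handle; y left; z up. Rubber-faced V's (120 degrees, 29 mm either side in y, up to z 58): a fixed one on the handle side of the rest, the moving jaw beyond. Sides +y and -y of the rest are open for fingers down to z 38. Housing x -112 to -48, z up to 47 mm.
- rest (a point): Centre of the top of the round rest (flat, 42 mm across, 46 mm above the bench): where the middle of the underside of a clamped cap lies, against the fixed V. Axes as the clamp's. With the bar at rest a cap can be set down here or up to 12 mm farther along +x; the closing jaw pushes it home.
- jaw_vee (a point): Vertex of the moving V jaw, 49 mm above the bench, at rest 47 mm from the rest's centre along +x. It comes along with the bar and meets a cap lying against the fixed V after 12 mm of pull; from there a spring between bar and jaw gives way and presses the cap with 3 N plus 0.35 N per mm of further pull.
- draw_bar (a joint): Pull of the draw bar in m: 0 at rest, 0.040 at its stop, growing as the handle is drawn along the clamp's -x. A return spring pulls it back with 2.4 N plus 0.12 N per mm; with the cap clamped the whole pull at the index is about 11 to 15 N.
- handle (a point): Middle of the T-handle, a black round grip 16 mm thick and 92 mm long along the clamp's y, axis 55 mm above the bench, on a riser 10 mm thick in x, 18 mm wide in y. At rest 162 mm from the rest's centre along -x; 42 mm free between grip and housing. Pinch it from above, fingers closing along the clamp's x. Moves with the bar.
- pointer (a point): Tip of the small steel pointer blade (3 mm wide) that sticks out of the cover's slot towards +y, 46 mm above the bench; moves with the bar. At rest it is 56 mm from the rest's centre along the clamp's -x.
- index_line (a point): Dark line on the small brass index, a rider 10 mm wide on the +y edge of the cover, with a thumbscrew at its side; 46 mm above the bench. Set anew each time, 20 to 30 mm along the clamp's -x from the pointer's place at rest. Pointer and line are level when they have the same x in the clamp's frame (the tip stays 2.5 mm beside the line in y).
- scuff_pad: Bystander: folded grey abrasive pad, 70 x 116 x 20 mm. Origin at the centre of its underside.
- tin: Bystander: flat round tin, 69 mm across, 27 mm high, white with a green lid. Origin at the centre of its underside.
- index (a joint): Where the brass index is set along the cover, in m: 0 to 0.010 along the clamp's -x. Its line stands oppopoint the pointer when the draw bar is pulled 0.020 m plus this value. Held by friction (8 N).

How it is judged:
By the outcome, as a careful person would: the job done as asked, in the order asked, and still so for the second after the job is handed in, while the arm keeps its last pose, push and grip.
It also fails if it takes over 45 s, if anything falls off the work surface, if the arm or the gripper's body presses on something with over 40 N, if the wrist force passes 120 N, or if a joint passes its speed limit or range.

## Working session

There is one attempt and no reset: what is moved stays moved. The work goes in short steps, Python scripts to look and compute and a tool call to move; the robot and the scene stay as the last step left them, time stands still between calls to the robot, and variables do not carry over. Pictures are saved under pics/ and viewed, at most 10 in all, crops included, and the job is handed in when it is done.

```bash
ls; mkdir -p pics
```

Create h.py:
```python
from rig import env
import numpy as np, cv2
def ray(cam,u,v):
    c=env.calibration(cam); E=np.array(c["extrinsics"]); R,t=E[:3,:3],E[:3,3]
    d=R.T@np.array([(u-c["cx"])/c["fx"],(v-c["cy"])/c["fy"],1]); return -R.T@t,d
def at(cam,u,v,z):
    o,d=ray(cam,u,v); return o+d*(z-o[2])/d[2]
def proj(cam,P):
    c=env.calibration(cam); E=np.array(c["extrinsics"]); p=E[:3,:3]@np.array(P)+E[:3,3]
    return c["fx"]*p[0]/p[2]+c["cx"],c["fy"]*p[1]/p[2]+c["cy"]
def snap(cam,fn,crop=None,s=1):
    im=cv2.cvtColor(env.grab_frame(cam),cv2.COLOR_RGB2BGR); cv2.imwrite('pics/raw_'+fn,im)
    if crop: x0,y0,x1,y1=crop; im=im[y0:y1,x0:x1]
    cv2.imwrite('pics/'+fn,cv2.resize(im,None,fx=s,fy=s,interpolation=cv2.INTER_CUBIC))
```

Run:
```python
from h import *
o=env.get_obs(); print(o["tool_pos"],o["orientation"],o["finger_gap"],env.pinch_z,o["t"],o["wrist_force"])
snap("top","top0.png",None,1.4)
snap("scene","scene0.png",None,1.4)
for c in("top","scene"):
    o,d=ray(c,280,210);print(c,o,d)
```

```text
pics
rig.py
[273.66098172 616.39833003 230.35796822] [-1.19765805e-04  2.07375922e-01  9.78260931e-01 -8.73838393e-04] 85.47331888510448 18.700000000000003 0.0 [-0.41542522 -0.1099294  -0.91741885]
top [ 423.68493726 -112.98318241 1252.27313414] [ 0.11915851  0.0044331  -0.99298883]
scene [155.60001455 269.64217869 700.04051412] [ 0.49607101 -0.45197309 -0.74139057]
```

View pics/top0.png

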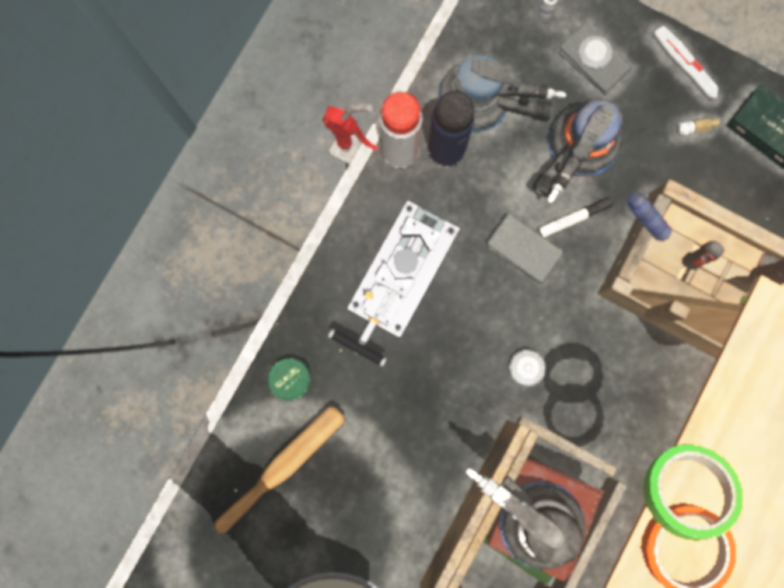

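View pics/scene0.png

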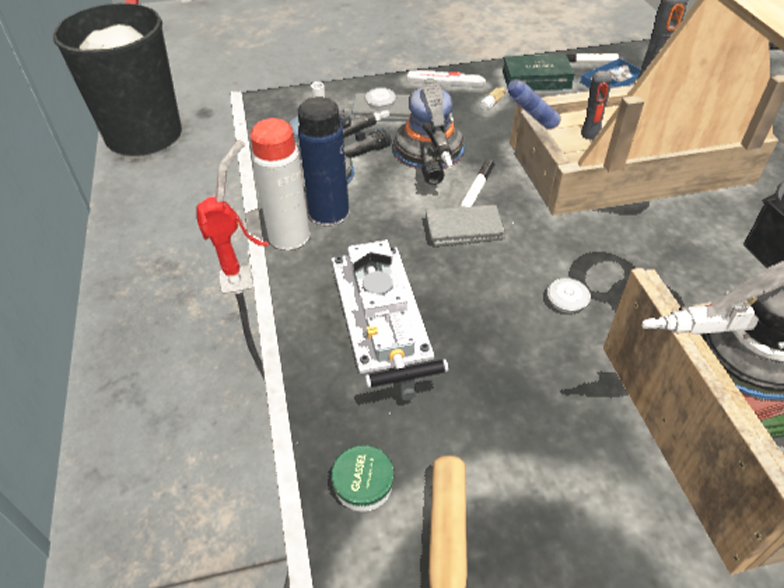

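The top view shows the clamp at about (405,265), its handle at (357,343), the cap at (528,367), the tin at (290,378) and the pad at (525,246), all in enlarged pixels. Next I'll enlarge the clamp and cap.

Run:
```python
import cv2,numpy as np
a=cv2.imread('pics/raw_top0.png'); b=cv2.imread('pics/raw_scene0.png')
A=cv2.resize(a[135:285,225:405],None,fx=4,fy=4,interpolation=2)
B=cv2.resize(b[165:290,225:435],None,fx=3.8,fy=3.8,interpolation=2)
cv2.imwrite('pics/topc.png',A); cv2.imwrite('pics/scenec.png',B)
```

```text
(no output)
```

View pics/topc.png

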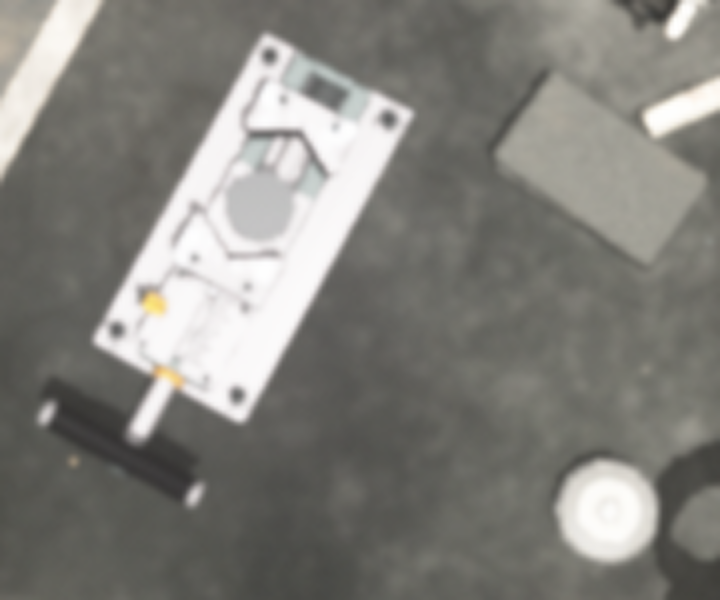

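View pics/scenec.png

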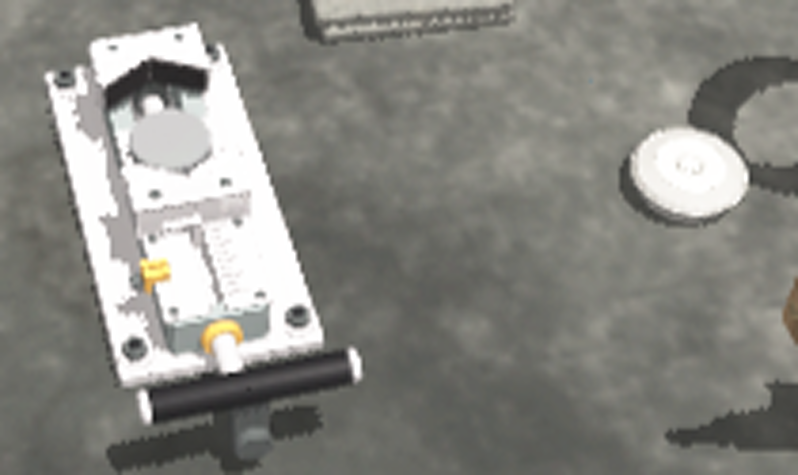

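The top crop shows the rest at (259,206), plate corners at (265,32), (413,112), (243,421) and (93,341), handle ends at (47,412) and (195,494), and the cap centre at (607,511). In the scene crop the rest is at (171,138), the cap top at (689,171), the handle ends at (147,407) and (355,366), and the brass index at (155,272).

Run:
```python
from h import *
T=lambda x,y,z: at("top",225+(x+.5)/4-.5,135+(y+.5)/4-.5,z)[:2].round(1)
S=lambda x,y,z: at("scene",225+(x+.5)/3.8-.5,165+(y+.5)/3.8-.5,z)[:2].round(1)
print("rest",T(259,206,46),S(171,138,46)); print("cap",T(607,511,18),S(689,171,18))
h=[(T(47,412,55),S(147,407,55)),(T(195,494,55),S(355,366,55))]
print("handle",h)
c=[T(x,y,10) for x,y in((265,32),(413,112),(243,421),(93,341))];print(c)
for a,b in((c[3],c[0]),(c[2],c[1])):print(np.arctan2(*(b-a)[::-1]),np.linalg.norm(b-a))
for k in(0,1):
    d=h[0][k]-h[1][k];print("hang",np.arctan2(-d[0],d[1])*-1, np.arctan2(d[1],d[0])-np.pi/2,np.linalg.norm(d),(h[0][k]+h[1][k])/2)
print("tin",T((290/1.4-225)*4,(378/1.4-135)*4,27))
o=env.get_obs();from scipy.spatial.transform import Rotation as R
w=o["orientation"];print(R.from_quat(w[[1,2,3,0]]).as_matrix().round(3))
```

```text
rest [ 623. -130.] [ 623.8 -130.6]
cap [ 446.  -327.4] [ 444.2 -323.7]
handle [(array([506.8,  -8.6]), array([505.9, -10.1])), (array([459.3, -90.8]), array([459.1, -91.2]))]
[array([ 733.5, -136.2]), array([ 683.6, -222.8]), array([ 502.4, -118.7]), array([550.9, -31.9])]
-0.518969164855896 210.28849231472464
-0.5214609249268081 208.97428071415874
hang 0.5239801502793682 -0.5239801502793682 94.93729509523641 [483.05 -49.7 ]
hang 0.5233850609062085 -0.5233850609062085 93.63466238525132 [482.5  -50.65]
tin [436.9  62.1]
[[-0.914  0.406 -0.001]
 [ 0.406  0.914 -0.002]
 [-0.    -0.002 -1.   ]]
```

Add to h.py:
```python
from scipy.spatial.transform import Rotation as R
def rel(*pts):
    o=env.get_obs(); w=o["orientation"]; M=R.from_quat(np.array(w)[[1,2,3,0]]).as_matrix()
    yaw=np.arctan2(-M[0,1],M[1,1]); print("t",o["t"],"pos",np.round(o["tool_pos"],1),"yaw",yaw.round(3),"gap",round(o["finger_gap"],1),"F",np.round(o["wrist_force"],1))
    for p in pts: print((M.T@(np.array(p)-o["tool_pos"])).round(1))
```

```bash
python3 -c "
from h import *
rel((420,470,230),(560,280,230),(610,80,230),(590,-100,230),(520,-240,200),(445,-326,110))"
```

drive_effector(segments=[[85,[-48,-18,0],[0,0,0]],[85,[-96,-37,0],[0,0,0]],[85,[-144,-56,0],[0,0,0]],[85,[-190,-75,0],[0,0,0.05]],[85,[-233,-99,0],[0,0,0.1]],[85,[-276,-123,0],[0,0,0.104]],[85,[-319,-147,0],[0,0,0.104]],[85,[-362,-171,0],[0,0,0.104]],[85,[-398,-191,0],[0,0,0.104]],[85,[-429,-230,0],[0,0,0.104]]], clamp_n=30)

```text
t: 1.1
tool_pos: [574.0, 232.3, 230.8]
orientation: [0.0, 0.257, 0.966, 0.0]
wrist_force: [0.3, 0.3, -1.0]
finger_gap: 84.8
gripper_force: 0.0
```

```bash
python3 -c "
from h import *
rel((600,150,230),(600,-100,230),(520,-240,200),(445,-326,110))"
```

```text
t 1.1 pos [574.  232.3 230.8] yaw -0.521 gap 84.8 F [ 0.3  0.3 -1. ]
[-63.5 -58.5   0.8]
[-187.8 -275.4    0.6]
[-188.1 -436.6   30.5]
[-165.8 -548.6  120.4]
```

drive_effector(segments=[[85,[-30,-38,0],[0,0,0]],[85,[-63,-75,0],[0,0,0]],[85,[-88,-118,0],[0,0,0]],[85,[-113,-161,0],[0,0,0]],[85,[-138,-204,0],[0,0,0]],[85,[-160,-248,0],[0,0,0]],[85,[-180,-293,0],[0,0,0]],[85,[-188,-342,0],[0,0,0]],[85,[-188,-391,5],[0,0,0]],[85,[-188,-437,15],[0,0,0]]])

```text
t: 2.1
tool_pos: [516.8, -242.2, 216.5]
orientation: [0.001, 0.258, 0.966, -0.0]
wrist_force: [0.4, -1.1, -0.1]
finger_gap: 84.9
gripper_force: 0.0
```

```bash
python3 -c "
from h import *
rel((445,-325.5,130),(445,-325.5,60))"
```

```text
t 2.1 pos [ 516.8 -242.2  216.5] yaw -0.523 gap 84.9 F [ 0.4 -1.1 -0.1]
[  20.7 -108.    86.5]
[  20.8 -108.   156.5]
```

drive_effector(segments=[[85,[8,-40,25],[0,0,0]],[85,[16,-80,50],[0,0,0]],[85,[20.7,-108,80],[0,0,0]],[85,[20.7,-108,100],[0,0,0]],[85,[20.7,-108,100],[0,0,0]]])

```text
t: 2.6
tool_pos: [443.3, -322.7, 113.6]
orientation: [-0.003, 0.259, 0.966, 0.001]
wrist_force: [0.4, 0.5, 0.8]
finger_gap: 85.2
gripper_force: 0.0
```

```bash
python3 -c "
from h import *
rel((445,-325.5,2))
snap('wrist','w0.png')
print(proj('wrist',(445,-325.5,18)))
snap('scene','s1.png',(330,120,560,290),3.4)"
```

```text
t 2.6 pos [ 443.3 -322.7  113.6] yaw -0.524 gap 85.2 F [0.4 0.5 0.8]
[ -3.6  -1.6 111.6]
(np.float64(278.68720841313376), np.float64(216.0464016199108))
```

View pics/w0.png

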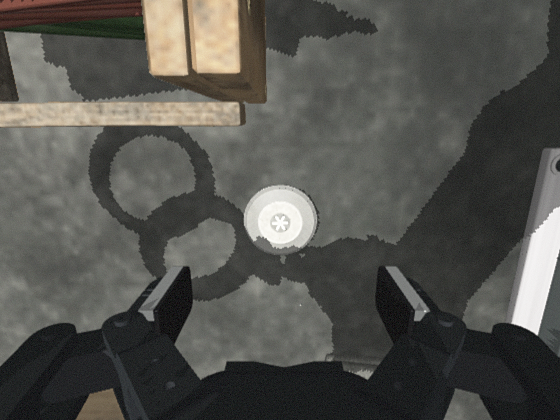

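The wrist view shows the cap's badge at about (281,221). The dark rings are only shadows and nothing stands near the fingers.

```bash
python3 -c "
from h import *
p=at('wrist',280.8,220.5,18);print(p)
rel((445,-325.5,2),(p[0],p[1],2))"
```

```text
[ 450.92543406 -326.33386671   18.        ]
t 2.7 pos [ 446.4 -322.7  116.4] yaw -0.521 gap 85.1 F [ 0.1 -1.  -0.5]
[ -0.2  -3.2 114.4]
[ -5.8  -0.9 114.4]
```

drive_effector(segments=[[85,[-2,-2,35],[0,0,0]],[85,[-2,-2,70],[0,0,0]],[85,[-2,-2,70],[0,0,0]],[85,[-2,-2,70],[0,0,0]]])

```text
t: 3.1
tool_pos: [447.8, -325.7, 47.4]
orientation: [0.0, 0.257, 0.966, 0.0]
wrist_force: [-0.1, -0.0, -0.3]
finger_gap: 85.1
gripper_force: 0.0
```

```bash
python3 -c "
from h import *
rel((447,-325.5,2))
snap('wrist','w1.png')
im=cv2.imread('pics/raw_w1.png');g=im.min(2)
m=((g>150)*255).astype(np.uint8);n,l,s,c=cv2.connectedComponentsWithStats(m)
for i in np.argsort(-s[1:,4])[:4]+1: print(s[i],c[i])
print(proj('wrist',(447,-325.5,18)))
rel()"
```

```text
t 3.1 pos [ 447.8 -325.7   47.4] yaw -0.521 gap 85.1 F [-0.1 -0.  -0.3]
[ 0.8 -0.2 45.4]
[ 231  198   97   70 5210] [279.08291747 233.17466411]
[ 91  94  43  19 373] [112.7077748  103.91689008]
[ 32  97  49  16 330] [ 53.09393939 106.91515152]
[133  81  26  20 203] [144.03448276  91.38916256]
(np.float64(281.45219537738757), np.float64(243.99350869840166))
t 3.15 pos [ 448.3 -326.3   48.2] yaw -0.521 gap 85.2 F [ 0.1 -0.2  0.2]
```

View pics/w1.png

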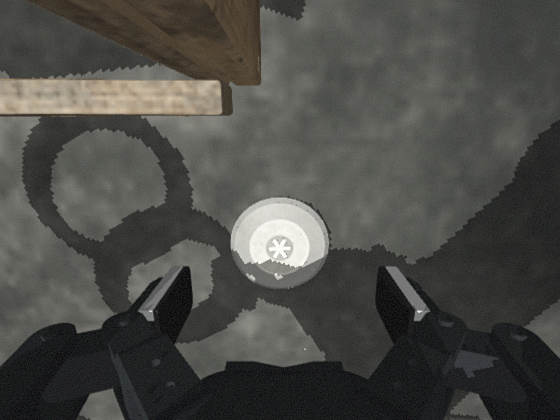

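The wrist view shows the cap centred at about (280.3,245.5). The box corner is up and to the left, so I'll check how far it is.

```bash
python3 -c "
from h import *
print('box ground corner',at('scene',605/1.4,345/1.4,0), 'top-view rim', [at('top',525/1.4,422/1.4,z)[:2].round() for z in (0,60,120)])
p=at('wrist',280.3,245.5,18);print(p)
rel((p[0],p[1],1.5))"
```

```text
box ground corner [ 362.39812575 -299.56827037    0.        ] top-view rim [array([ 356., -324.]), array([ 359., -314.]), array([ 363., -304.])]
[ 447.49117712 -326.57324171   18.        ]
t 3.15 pos [ 448.3 -326.3   48.2] yaw -0.521 gap 85.2 F [ 0.1 -0.2  0.2]
[ 0.6 -0.7 46.7]
```

drive_effector(segments=[[85,[0.6,-0.5,20],[0,0,0]],[85,[0.6,-0.5,38],[0,0,0]],[85,[0.6,-0.5,46],[0,0,0]],[85,[0.6,-0.5,46],[0,0,0]],[55,[0.6,-0.5,46],[0,0,0]],[55,[0.6,-0.5,46],[0,0,0]],[55,[0.6,-0.5,46],[0,0,0]],[55,[0.6,-0.5,46],[0,0,0]]], clamp_n=30)

```text
t: 3.95
tool_pos: [446.8, -326.6, 1.7]
orientation: [0.001, 0.258, 0.966, -0.0]
wrist_force: [-0.8, 0.5, 6.1]
finger_gap: 58.3
gripper_force: 31.0
```

```bash
python3 -c "
from h import *
rel()"
```

```text
t 3.95 pos [ 446.8 -326.6    1.7] yaw -0.522 gap 58.3 F [-0.8  0.5  6.1]
```

drive_effector(segments=[[55,[0,0,-30],[0,0,0]],[55,[0,0,-70],[0,0,0]],[55,[0,0,-105],[0,0,0]],[55,[0,0,-105],[0,0,0]]])

```text
t: 4.35
tool_pos: [448.9, -328.3, 110.6]
orientation: [0.005, 0.258, 0.966, -0.001]
wrist_force: [0.8, 0.3, -0.5]
finger_gap: 58.6
gripper_force: 33.0
```

```bash
python3 -c "
from h import *
rel((628.6,-133.3,106),(628.6,-133.3,49))
snap('wrist','w2.png')"
```

```text
t 4.35 pos [ 448.9 -328.3  110.6] yaw -0.522 gap 58.6 F [ 0.8  0.3 -0.5]
[-58.4 258.6   5.2]
[-57.9 258.6  62.2]
```

View pics/w2.png

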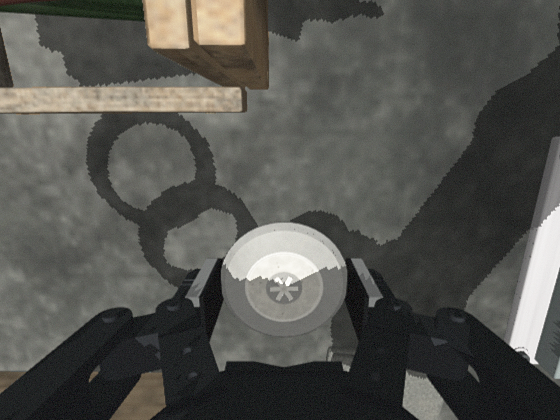

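The cap is held level, with its outline centred at about (284,279).

```bash
python3 -c "
from h import *
o=env.get_obs()['tool_pos'];print(o)
M=R.from_quat(np.array(env.get_obs()['orientation'])[[1,2,3,0]]).as_matrix()
for v in (280,288):print(M.T@(at('wrist',284,v,o[2]+16)-o))
print(proj('wrist',o+M@[0,0,-16]))
im=cv2.imread('pics/raw_top0.png')
"
```

```text
[ 447.79582865 -327.19604678  108.31896734]
[  2.89276829   1.43512111 -16.01747949]
[ -1.16534627   1.4329675  -15.99244704]
(np.float64(280.8367971448472), np.float64(285.72073922827906))
```

drive_effector(segments=[[55,[-12,46,0],[0,0,0]],[55,[-24,92,0],[0,0,0]],[55,[-35,138,0],[0,0,0]],[55,[-46,184,0],[0,0,0]],[55,[-55,230,0],[0,0,0]],[55,[-58,258,0],[0,0,0]],[55,[-58,258,0],[0,0,0]],[55,[-58,258,0],[0,0,0]]])

```text
t: 5.2
tool_pos: [624.3, -130.6, 104.2]
orientation: [-0.001, 0.257, 0.966, -0.0]
wrist_force: [-0.8, -0.6, -0.2]
finger_gap: 58.5
gripper_force: 33.0
```

```bash
python3 -c "
from h import *
rel((628.6,-133.3,106),(628.6,-133.3,49))
snap('wrist','w3.png')
rel((628.6,-133.3,106),(628.6,-133.3,49))
"
```

```text
t 5.2 pos [ 624.3 -130.6  104.2] yaw -0.52 gap 58.5 F [-0.8 -0.6 -0.2]
[-5.1 -0.2 -1.9]
[-5.2 -0.1 55.1]
t 5.25 pos [ 623.7 -132.2  104.4] yaw -0.523 gap 58.3 F [-0.7  0.3  0.2]
[-4.8  1.5 -1.6]
[-4.9  1.6 55.4]
```

View pics/w3.png

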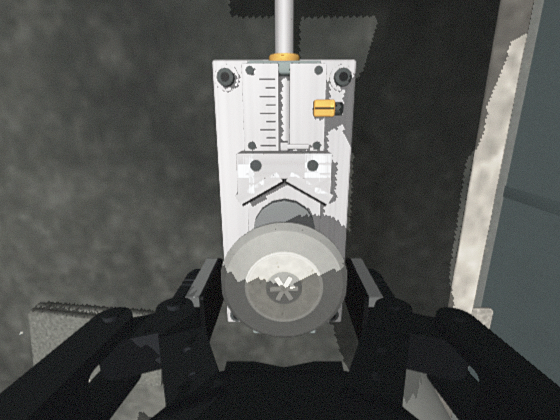

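The view shows the cap above the rest and lined up with the V (vertex at 285,181). The brass index line is at about (326,108).

```bash
python3 -c "
from h import *
print(at('wrist',326,108,46),at('wrist',285,181,55))"
```

```text
[568.68312968 -69.1938518   46.        ] [ 593.72773382 -112.45315276   55.        ]
```

drive_effector(segments=[[55,[-5,0.6,20],[0,0,0]],[55,[-5,0.6,40],[0,0,0]],[55,[-5,0.6,48],[0,0,0]],[55,[-5,0.6,51],[0,0,0]],[55,[-5,0.6,53],[0,0,0]],[55,[-5,0.6,53],[0,0,0]]])

```text
t: 5.85
tool_pos: [629.7, -133.7, 52.9]
orientation: [0.0, 0.258, 0.966, 0.0]
wrist_force: [-0.0, 1.0, 0.5]
finger_gap: 58.7
gripper_force: 33.0
```

```bash
python3 -c "
from h import *
rel((628.6,-133.3,48))"
```

```text
t 5.85 pos [ 629.7 -133.7   52.9] yaw -0.522 gap 58.7 F [-0.   1.   0.5]
[ 1.2 -0.2  4.9]
```

Now I'll lower it in small steps until the force shows contact.

drive_effector(segments=[[55,[0.5,0,2],[0,0,0]],[55,[0.5,0,3.5],[0,0,0]],[55,[0.5,0,3.5],[0,0,0]]], only="pos|force")

```text
tool_pos: [629.1, -132.9, 48.9]
wrist_force: [0.9, 0.5, -1.6]
gripper_force: 33.0
```

drive_effector(segments=[[55,[0,0,1],[0,0,0]],[55,[0,0,1],[0,0,0]]], only="pos|force")

```text
tool_pos: [629.2, -133.0, 47.9]
wrist_force: [1.1, -0.3, 0.3]
gripper_force: 33.1
```

drive_effector(segments=[[55,[0,0,1],[0,0,0]],[55,[0,0,1],[0,0,0]]], only="pos|force")

```text
tool_pos: [629.3, -133.0, 47.8]
wrist_force: [-2.1, 0.8, 8.3]
gripper_force: 33.8
```

The cap is on the rest, so I'll release and lift.

drive_effector(segments=[[66,[0,0,-0.5],[0,0,0]],[85,[0,0,-0.5],[0,0,0]],[85,[0,0,-0.5],[0,0,0]],[85,[0,0,-0.5],[0,0,0]],[85,[0,0,-20],[0,0,0]],[85,[0,0,-50],[0,0,0]],[85,[0,0,-85],[0,0,0]],[85,[0,0,-85],[0,0,0]]])

```text
t: 7.35
tool_pos: [632.2, -134.0, 136.7]
orientation: [0.004, 0.258, 0.966, 0.001]
wrist_force: [1.0, -0.4, -0.8]
finger_gap: 84.7
gripper_force: 0.0
```

```bash
python3 -c "
from h import *
snap('wrist','w4.png')
H=(482.8,-49.6)
rel((482.8,-49.6,135))
c=env.get_obs()['q'];print(c)
"
```

```text
t 7.4 pos [ 630.9 -133.5  134.4] yaw -0.522 gap 85.0 F [0.3 1.1 0.8]
[170.2  -1.1  -1.4]
[-0.12415472  0.54169772  0.32711363  1.73872367 -0.21494961  0.89117548
  1.34307323]
```

View pics/w4.png

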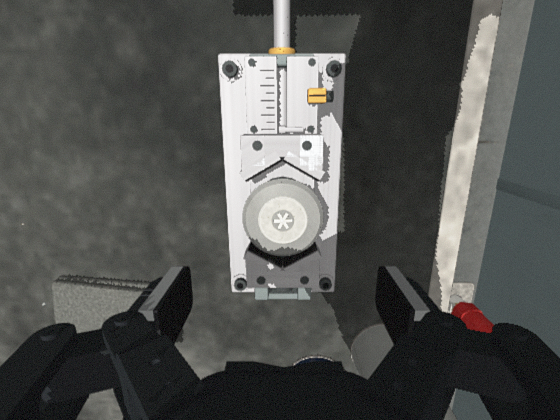

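The cap lies flat between the V's with the badge up at (283,220), and the gripper is clear. I'll stop over the cover to measure pointer against index.

drive_effector(segments=[[85,[40,6,10],[0,0,0]],[85,[70,12,35],[0,0,0]],[85,[80,12,50],[0,0,0]],[85,[80,12,50],[0,0,0]],[85,[80,12,50],[0,0,0]],[85,[80,12,50],[0,0,0]]], only="pos")

```text
tool_pos: [567.1, -83.7, 82.5]
```

```bash
python3 -c "
from h import *
r=np.array([623.4,-130.3]);a=-.522;X=np.array([np.cos(a),np.sin(a)]);Y=np.array([-X[1],X[0]])
w=lambda x,y,z:np.r_[r+X*x+Y*y,z]
snap('wrist','w5.png')
for P in ((-56,20,46),(-81,22.5,46),(-76,22.5,46),(-86,22.5,46)):print(np.round(proj('wrist',w(*P)),1))
u,v=map(int,proj('wrist',w(-70,20,46)));print(u,v)
snap('wrist','w6.png',(u-50,v-50,u+50,v+50),6)"
```

```text
[293.7 266. ]
[298.2 228.4]
[298.1 236.1]
[298.3 220.5]
293 245
```

View pics/w6.png

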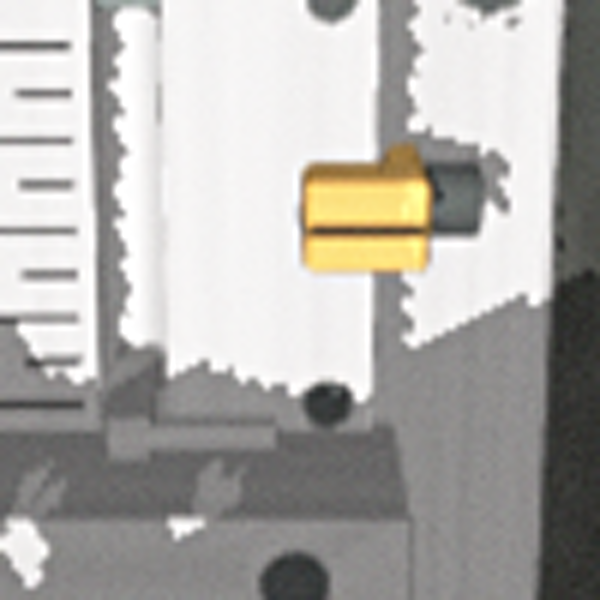

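The crop shows the pointer blade centred at row 437 (tip at column 275) and the index line at row 231 (left end at column 305).

```bash
python3 -c "
from h import *
f=lambda x,y:at('wrist',243+(x+.5)/6-.5,195+(y+.5)/6-.5,46)[:2]
r=np.array([623.4,-130.3]);a=-.522;X=np.array([np.cos(a),np.sin(a)]);Y=np.array([-X[1],X[0]])
for p in (f(270,437),f(310,231),f(310,222),f(40,231),f(40,139),f(40,405)):print((p-r)@X,(p-r)@Y)
rel((482.8,-49.6,110),(482.8,-49.6,130),(482.8,-49.6,50))"
```

```text
-55.225372994417484 16.146890643532334
-78.17696008483452 20.15530809947379
-79.14546299110201 20.147561478519805
-78.23833512918547 -7.19697098081724
-88.00501081665752 -6.87586345430754
-58.95269628425492 -7.831041772642492
t 8.1 pos [567.  -83.6  82.6] yaw -0.523 gap 85.0 F [ 0.9  0.4 -0.3]
[ 89.9 -12.6 -27.6]
[ 89.8 -12.6 -47.6]
[ 90.  -12.6  32.4]
```

drive_effector(segments=[[85,[0,0,-25],[0,0,0.1]],[85,[20,-3,-48],[0,0,0.25]],[85,[40,-6,-48],[0,0,0.4]],[85,[60,-9,-48],[0,0,0.55]],[60,[80,-12,-48],[0,0,0.7]],[45,[90,-12.6,-48],[0,0,0.85]],[45,[90,-12.6,-48],[0,0,1.0]],[45,[90,-12.6,-48],[0,0,1.15]],[45,[90,-12.6,-48],[0,0,1.3]],[45,[90,-12.6,-48],[0,0,1.45]]], only="pos|gap")

```text
tool_pos: [482.3, -49.1, 130.5]
finger_gap: 45.0
```

drive_effector(segments=[[45,[0,0,0],[0,0,0.121]],[45,[0,0,0],[0,0,0.121]],[45,[0,0,0],[0,0,0.121]]], only="pos|gap")

```text
tool_pos: [481.9, -49.0, 130.1]
finger_gap: 45.3
```

```bash
python3 -c "
from h import *
rel((482.8,-49.6,80),(482.8,-49.6,43))
snap('wrist','w7.png')
print(env.get_obs()['q'])
a=-.522;X=np.array([np.cos(a),np.sin(a)]);Y=np.array([-X[1],X[0]]);h=np.array([482.8,-49.6])
for s in(-46,0,46):print(np.round(proj('wrist',np.r_[h+Y*s,55]),1))
im=cv2.imread('pics/raw_w7.png').max(2)
u,v=map(int,proj('wrist',np.r_[h+Y*25,55]));print(u,v);print(im[v,u-40:u+40]);print(im[v-20,u-40:u+40])
print(im[40:250:6,u])
"
```

```text
t 9.4 pos [481.9 -49.  130.1] yaw -2.09 gap 45.3 F [ 0.6  0.1 -0.3]
[-0.1  1.1 50.1]
[-0.1  1.  87.1]
[-0.63382769  0.37390603  0.74497208  2.13400304 -0.36762755  0.76053078
 -0.17171683]
[284.8 281.5]
[284.9 225.1]
[285.1 161.9]
285 191
[90 87 98 93 88 97 90 90 90 90 88 88 91 91 91 89 87 91 86 90 88 84 92 81
 82 86 86 85 90 55 27 16 28 16 26 29 24 34 26 29 39 27 20 28 21 21 33 26
 21 25 24 24 37 51 51 45 51 53 53 51 51 49 49 53 55 94 87 82 98 92 79 93
 94 87 90 82 89 88 90 84]
[92 94 92 92 95 93 96 89 96 95 94 94 90 96 91 88 92 85 87 90 90 92 88 93
 87 86 91 85 89 60 28 33 25 34 33 30 30 30 32 25 34 27 31 29 34 21 30 24
 22 23 16 25 33 48 47 49 45 52 50 51 45 47 53 49 48 56 48 48 51 51 66 53
 48 49 45 50 44 48 44 60]
[ 45  41  39  41  46  47  49  44  51  52  47  44  43  47  76  47  52  56
  47  64 253  31  27  33  31  26  31  25  30  69  67  64  60  57  56]
```

The grip's centre is at column 286, against 285 predicted, so I'll descend.

drive_effector(segments=[[45,[0,0.7,30],[0,0,0]],[45,[0,0.7,60],[0,0,0]],[45,[0,0.7,78],[0,0,0]],[45,[0,0.7,86],[0,0,0]],[45,[0,0.7,86],[0,0,0]]], clamp_n=60, only="pos|gap|force")

```text
tool_pos: [481.6, -49.4, 43.3]
wrist_force: [0.1, -0.7, 0.5]
finger_gap: 45.1
gripper_force: 0.0
```

drive_effector(segments=[[12,[0,0,0],[0,0,0]],[12,[0,0,0],[0,0,0]],[12,[0,0,0],[0,0,0]],[12,[0,0,0],[0,0,0]],[12,[0,0,0],[0,0,0]]], clamp_n=60, only="pos|gap|force")

```text
tool_pos: [483.3, -49.5, 44.9]
wrist_force: [0.3, -1.1, 7.2]
finger_gap: 13.7
gripper_force: 59.0
```

```bash
python3 -c "
from h import *
rel()"
```

```text
t 10.45 pos [483.3 -49.5  44.9] yaw -2.093 gap 13.7 F [ 0.3 -1.1  7.2]
```

Add to h.py:
```python
r0=np.array([623.4,-130.3]);X=np.array([np.cos(-.522),np.sin(-.522)]);Y=np.array([-X[1],X[0]])
def brass(cam,fn):
    im=env.grab_frame(cam);cv2.imwrite('pics/'+fn,im[...,::-1]);i=im.astype(int)
    m=(((i[...,0]-i[...,2])>60)&(i[...,0]>120)&((i[...,1]-i[...,2])>35)).astype(np.uint8)
    n,l,s,c=cv2.connectedComponentsWithStats(m)
    for k in range(1,n):
        if s[k,4]>12: print(cam,s[k],c[k].round(1))
    return im
```

```bash
python3 -c "
from h import *
for x,y in((-56,20),(-79.5,22.5),(-79.5,28)):
  for c in('wrist','scene'):print(c,x,np.round(proj(c,np.r_[r0+X*x+Y*y,46]),1))
brass('wrist','w8.png');brass('scene','s8.png')"
```

```text
wrist -56 [502.1 236. ]
scene -56 [265.4 224.9]
wrist -79.5 [454.3 231.2]
scene -79.5 [266.8 234.9]
wrist -79.5 [456.1 220.3]
scene -79.5 [263.8 235.5]
wrist [439 206  31  31 491] [456.4 222.2]
wrist [370 236  15  35 325] [378.7 254.3]
wrist [   0  247   99   72 4969] [ 46.5 283.9]
scene [477   4   6  14  21] [479.1  10. ]
scene [ 448   21   63   93 3315] [478.8  75.8]
scene [434  69  10   4  30] [438.2  70.3]
scene [404  71  16   5  38] [411.8  73.2]
scene [433  75   9  12  23] [437.1  78.7]
scene [400  76  19   6  30] [410.9  78.4]
scene [415  85  25  34 299] [428.  105.9]
scene [405  88  12   4  21] [411.5  89.4]
scene [414 101   8   8  16] [418.  105.4]
scene [406 110  12   6  24] [411.2 113. ]
scene [262 233   8   9  48] [265.3 236.4]
scene [491 237  47  58 415] [514.9 266.9]
scene [481 238   9  13  17] [485.1 243.8]
scene [278 251   4   7  18] [279.3 253.9]
scene [490 252  15  21  25] [497.2 262.5]
scene [ 308  326   25   94 1975] [320.2 371.5]
scene [549 379   8   7  28] [552.6 382.3]
scene [548 383  12  14  45] [553.8 389.2]
scene [524 395  19  14  73] [532.6 402.3]
```

```bash
python3 -c "
import cv2,numpy as np
g=cv2.imread('pics/w8.png').mean(2).astype(int)
print('cols',list(range(436,516,2)))
for v in range(204,262,3):print(v,' '.join('%3d'%x for x in g[v,436:516]))"
```

```text
cols [436, 438, 440, 442, 444, 446, 448, 450, 452, 454, 456, 458, 460, 462, 464, 466, 468, 470, 472, 474, 476, 478, 480, 482, 484, 486, 488, 490, 492, 494, 496, 498, 500, 502, 504, 506, 508, 510, 512, 514]
204 149 154 152 151 150 150  94  46  49  39  51  54  53  60  55  63  69  60  64  64  63  58  60  54  69 148 149 149 149 149 147 148 151 148 148 152 150 152 148 145 151 149 149 150 148 150 152 149 148 147 152 146 155 149 149 147 150 147 149 151 146 145 149 150 145 147 147 150 147 149 149 148 149 148 149 149 148 150 149 148
207  80  81  80  90  86  90  91  84  76  64  61  55  58  59  53  64  56  56  64  60  62  66  59  60  77  81  76  82  81  76  79  80  74  80  77  79  75  74  73  79  82  77  83  81  76  78  81  76  79  80  77  78  80  78  78  74  77  76  77  78  78  78  79  78  76  80  80  75  81  77  78  76  74  76  78  79  82  83  79  79
210  84  77  87  81  82  82  82  84  85  92  88  94  98  94  90  91  93  94  95  95  99  98  96  96  98  97  96  90  92  85  83  81  85  82  82  82  82  79  77  83  81  82  81  84  81  81  79  81  79  81  85  82  83  83  82  79  83  79  79  86  7
[... 4885 characters left out ...]
 255 163 121 116 121 119 117 120 124 122 122 128 124
258 247 246 246 248 249 233 229 231 248 247 248 249 233 230 231 230 249 249 249 234 230 233 231 230 248 250 233 229 230 249 246 247 247 236 228 232 231 233 231 229 233 231 229 232 227 231 231 229 230 231 225 170 140 142 143 143 118 116 112 121 128 161 239 247 245 243 248 210 131 121 116 125 122 120 123 125 122 125 127 128
261 138 143 124 125 129 126 131 125 138 129 124 126 128 127 132 131 131 126 126 130 129 136 134 127 135 127 131 129 129 139 124 122 129 129 125 112  96  90 109 120 118 116 121 121 122 119 121 110 107 104 107 108 102 106 109 107  99  97 116 121 135 228 248 245 244 245 247 153 114 120 120 120 120 120 123 124 122 120 127 126
```

The line is at column 454.7 and the pointer at 502.8 on the same row, which gives a pull of about 23.7 mm. I'll draw the bar now.

drive_effector(segments=[[12,[0,-3,0],[0,0,0]],[12,[0,-6,0],[0,0,0]],[12,[0,-9,0],[0,0,0]],[12,[0,-12,0],[0,0,0]],[12,[0,-14,0],[0,0,0]],[12,[0,-16,0],[0,0,0]],[12,[0,-18,0],[0,0,0]],[12,[0,-20,0],[0,0,0]],[12,[0,-22,0],[0,0,0]],[12,[0,-22,0],[0,0,0]]], clamp_n=60, only="pos|gap|force")

```text
tool_pos: [466.7, -39.9, 45.0]
wrist_force: [7.5, -6.3, -1.8]
finger_gap: 13.8
gripper_force: 58.6
```

Create m.py:
```python
from h import *
import sys
rel()
im=brass('wrist',sys.argv[1]); g=im.mean(2).astype(int)
for v in (216,219,222,225,228,231,234,240,243,246,249,252,255,258):print(v,' '.join('%3d'%x for x in g[v,480:520]))
```

```bash
python3 m.py w9.png
```

```text
t 11.55 pos [466.7 -39.9  45. ] yaw -2.094 gap 13.8 F [ 7.5 -6.3 -1.8]
wrist [474 206  35  31 692] [492.1 221.2]
wrist [   0  235  135   85 7178] [ 63.3 279.2]
wrist [402 236  19  35 426] [412.2 253.4]
216  90  85  95  88  94  95  87  94 107 124 129 137 134 137 137 133 139 143 105  44  34 105 139 139 142 141 139 136 135 180 189 182 185 185 182 188 187 188 186 185
219  86  83  93  92  88  87  92  99 118 128 131 133 136 135 137 138 143 137  60  14  58 131 141 136 140 136 134 151 254 255 253 252 253 252 252 252 252 252 252 252
222 112 105  88  89  88  88  91 109 123 127 132 137 133 135 138 141 143  75  24  33 118 137 179 185 147 133 137 211 255 253 252 252 252 251 252 251 252 251 251 252
225 112 117 120 121 123 103  99 117 128 130 132 131 136 136 133 146 149  63  36 148 216 217 216 215 217 192 213 254 253 251 251 251 251 251 251 251 251 251 251 252
228 114  95 117 122 122 134 179 134 125 135 178 188 213 217 222 221 136  40  84 215 217 213 213 216 213 215 243 251 250 251 250 250 250 250 249
[... 796 characters left out ...]
 252 252 252 252 252 252 252 252 252 252 252
249 252 252 251 252 252 252 252 253 234 179 156 157 164 225 234 168 105 125 195 253 254 251 251 250 241 251 251 252 252 251 251 251 251 251 252 251 252 251 252 252
252 252 252 252 252 252 253 252 253 255 236 177 162 163 170 239 156 119 160 247 255 251 250 250 247 252 253 253 253 253 252 252 253 252 252 252 252 253 253 252 252
255 252 253 252 252 253 253 254 255 254 254 189 166 166 164 143 140 151 224 253 253 251 250 252 249 252 253 252 252 252 252 252 252 253 253 252 252 252 252 253 252
258 148 147 148 146 149 149 149 124 177 149 153 150 156 128  97 125 179 252 255 251 252 254 241 175 162 162 171 247 254 250 182 164 157 158 169 245 251 184 158 159
```

The line is now 7.6 px short of the pointer, about 3.7 mm.

drive_effector(segments=[[12,[0,-1.5,0],[0,0,0]],[12,[0,-3,0],[0,0,0]],[12,[0,-3.7,0],[0,0,0]],[12,[0,-3.7,0],[0,0,0]],[12,[0,-3.7,0],[0,0,0]],[12,[0,-3.7,0],[0,0,0]]], clamp_n=60, only="pos|gap|force")

```text
tool_pos: [464.0, -38.4, 45.0]
wrist_force: [9.5, -7.2, -3.1]
finger_gap: 13.5
gripper_force: 58.6
```

```bash
python3 m.py w10.png
python3 -c "
from h import *
for y in (22.5,17,28):print(np.round(proj('wrist',np.r_[r0+X*-79.5+Y*y,46]),2))"
```

```text
t 12.2 pos [464.  -38.4  45. ] yaw -2.094 gap 13.5 F [ 9.5 -7.2 -3.1]
wrist [480 205  35  32 707] [498. 221.]
wrist [   0  235  140   85 7492] [ 66.1 278.7]
wrist [406 236  20  34 421] [417.4 252.6]
216 143 176 142 137 141 112  86  94  93  91  92  85  91  90 104 119 126 131 132 134 141 139 140 141 117  50  27  76 133 140 139 136 136 140 140 183 191 191 190 190
219 254 255 255 237 211 112  82  87  93  89  86  89  88  93 111 126 129 136 135 136 137 142 139 147  71  26  45 129 141 134 135 133 136 146 242 255 253 253 252 252
222 252 252 254 255 198 113 106 102  87  91  93  87  88 102 123 121 130 129 136 139 179 146 141 107  41  30 107 140 180 188 215 217 218 225 253 253 252 252 251 252
225 251 252 255 251 146 106 114 120 122 126 123 105 116 153 175 180 215 217 215 217 218 220 184  76  27 112 216 215 215 217 215 214 216 247 252 251 251 251 251 251
228 251 253 255 187 113 112 113  96 119 123 123 129 177 208 210 210 214 214 216 217 215 221 141  43  71 202 216 214 214 215 215 215 235 252 251 25
[... 841 characters left out ...]
 251 252 252 252 252 251 252 253 255 236 171 158 160 179 255 200 111 142 219 253 253 251 251 251 245 251 252 252 251 252 252 251 252 251 251 252 251 252 252 251
252 253 252 252 252 252 254 255 203 175 165 162 167 165 167 140 137 145 177 251 254 252 251 250 246 252 253 253 252 253 253 253 253 253 252 253 253 252 252 253 253
255 253 253 253 254 255 255 255 187 168 166 164 164 163 160 136 133 155 237 253 253 251 250 250 247 252 252 252 252 253 253 253 252 252 252 252 252 253 253 253 253
258 126 129 132 129 113 113 114 125 136 146 167 255 255 183 139 144 199 252 254 252 252 254 210 240 255 253 249 185 155 162 154 171 247 250 185 158 161 152 155 170
[499.44 230.23]
[497.28 240.88]
[501.64 219.37]
```

The gap is about 1.7 px, or 0.85 mm, so a small further pull.

drive_effector(segments=[[12,[0,-0.6,0],[0,0,0]],[12,[0,-1.1,0],[0,0,0]],[12,[0,-1.1,0],[0,0,0]],[12,[0,-1.1,0],[0,0,0]],[12,[0,-1.1,0],[0,0,0]],[12,[0,-1.1,0],[0,0,0]],[12,[0,-1.1,0],[0,0,0]]], clamp_n=60, only="pos|gap|force")

```text
tool_pos: [463.2, -37.9, 45.0]
wrist_force: [9.2, -7.5, -4.5]
finger_gap: 13.8
gripper_force: 58.5
```

```bash
python3 m.py w11.png | grep -vE '^(219|225|240|255)'
python3 -c "
from h import *
import numpy as np
# scene: compare index unmoved, and cap centre
a=cv2.imread('pics/s8.png');b=env.grab_frame('scene')[...,::-1];cv2.imwrite('pics/s9.png',b)
brass('scene','s10.png')
" | grep -E 'scene \[2[67]'
```

```text
t 12.95 pos [463.2 -37.9  45. ] yaw -2.094 gap 13.8 F [ 9.2 -7.5 -4.5]
wrist [481 205  36  32 715] [499.6 220.9]
wrist [   0  235  142   85 7578] [ 67.  278.6]
wrist [409 236  19  34 432] [419.1 252.8]
216 136 142 143 143 141 140 141 107  87  94  92  93  92  92  89  91 108 121 128 134 135 137 135 139 138 139 103  44  28 110 136 143 142 140 134 136 143 185 196 196
222 252 252 252 252 255 255 170 106 110 104  92  91  86  92  93 109 122 127 131 130 133 142 183 147 140  76  27  37 116 136 176 188 214 218 218 237 253 253 252 252
228 251 251 251 254 255 160 108 110 115 100 119 119 119 139 187 209 210 212 214 214 214 215 218 217 113  37 109 213 215 213 215 215 213 213 247 252 250 250 250 250
231 252 251 252 254 250 204 140 112 110 114 122 121 125 171 205 210 212 212 212 213 214 217 220 169  61  67 198 216 215 214 215 215 214 229 253 252 252 252 252 252
234 252 251 252 252 251 253 254 255 255 249 200 144 144 189 207 210 212 213 214 215 215 219 205  85  45 139 212 213 214 213 213 214 213 252 253
[... 224 characters left out ...]
 255 197 162 160 170 253 251 140 113 163 248 255 251 251 250 248 251 252 252 252 252 252 252 252 252 252 252 252 252 252 252
249 251 251 252 252 252 253 255 201 170 158 159 162 162 165 157 136 135 149 228 253 252 251 251 251 249 252 252 252 251 251 251 252 252 251 252 251 251 251 252 252
252 252 252 252 252 252 252 255 255 203 164 164 163 167 172 145 125 145 180 250 255 251 250 250 246 252 253 253 252 252 252 253 253 252 253 253 253 252 252 252 253
258 130 126 125 129 123 115 114 145 140 151 159 168 255 179 139 149 207 254 253 251 253 255 191 156 170 255 252 250 250 185 158 153 164 248 252 251 178 157 152 156
scene [262 233   8   9  48] [265.5 236.4]
scene [278 250   4   8  22] [279.5 253.5]
```

The line (501.2) and pointer (501.4) are level to about 0.1 mm. The index has not moved, and the 12 N pull fits a clamped cap. I'll hand in while holding.

```bash
python3 -c "
from h import *
print(env.hand_in())"
```

```text
the job is handed in; nothing more can be done
None
```

The cap sits badge side up on the rest and the jaw is gripping it: the pull reads about 12 N, as expected with a cap clamped. I handed the job in still holding the T-handle, with the pointer level with the index line to about 0.1 mm by the wrist camera; the index did not move, and I never went near the pad or the tin.

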